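Fit the compressor's intake filter and hold its keyed collar home

ROBOT

A 6-joint arm with a two-finger parallel gripper is mounted at the origin on a cart in front of the work surface, level with it; the furniture and walls round the work are solid. World frame = base frame: x ahead of the robot, y to its left, z up, the work surface at z = 0. Lengths are in m, angles in rad, forces in N, time in s.
With the tool pointing down it reaches from about 0.425 to 0.95 m from the base axis. Payload 3.5 kg.
Tool frame: the origin (TCP) lies on the centre line of the jaws, within the pads' length; the fingertips stand ahead of it and the grasp point (between the pads) lies 11 mm behind it (tips_ahead is the z of the fingertips in the tool frame, in m); z points along the fingers, y is the direction in which the jaws open and shut (so a half turn about z gives the same grasp; the last joint's range is limited). The gripper opens to 85 mm and grips with 20 to 120 N. Pads are 22 mm wide; open, the fingers measure 114 mm over their backs; the gripper's body (76 mm by 85 mm) begins 54 mm behind the grasp point. The pads swing forward as they close: fully open they stand 13 mm farther back than shut.
Start: joints at [-1.353, 0.286, 1.577, -0, 1.279, -0.15], TCP at [0.243, -0.63, 0.239] pointing down, gripper open.
Joint ranges: [-2.77, 2.77], [-0.9, 2.22], [0.21, 2.48], [-1.53, 4.67], [0.24, 2.81], [-2.84, 2.84]. Speed limits (rad/s): [2.79, 2.79, 3.14, 3.14, 3.14, 3.14].

INTERFACE

Orientations are given as a unit quaternion [x, y, z, w].
In Python, from plant import * gives the robot as it stands. The module is installed in compiled form; this text tells all that it offers.
- The arm moves only by the tool move_arm, never from a script. Its arguments are lists of equal length, an entry for each row: "linear": the shift along the world's x, y, z in m, a list of three; "twist": the turn, a rotation vector about the world's x, y, z in degrees, a list of three. A call has 1 to 20 rows; each row shifts and turns the pose as measured when the row begins; what a row does not reach is not made up. A row lasts 1/12 s, in which the tool goes at most 41.7 mm and 7.16 degrees, less where a joint would pass 70% of its speed; a pose out of reach is approached as far as the arm can. A call is refused whole if a number of a shift passes 0.0417 or a number of a turn 7.16, either way. A call with a gripper value outside its range is refused whole. "grip" is the opening, from 0 (shut) to 1 (fully open), set as the call begins (left out, the last holds). The fingers move at their own pace and stop on an object; "force" is the grip in N (left out, the last holds). Time passes only in rows, so rows that do not move let the fingers close. It gives the time, the measured TCP pose, the force and the opening at its end, in the units of the state.
- get_state(): the state, without advancing time (a new reading comes with each control period).
- read_camera(name): name is "side" or "top"; returns a dict with "img" (420x560x3 uint8, blue, green, red), "depth" (420x560 float32, m along the optical axis (not along the pixel's ray), 0 where there is no reading), "fx", "fy", "cx", "cy" (pixels), "dist" ([k1, k2, p1, p2, k3] as OpenCV has them; the pictures are not rectified), "rvec" (rotation vector, rad) and "tvec" (3), from world to camera coordinates, as OpenCV has them. Camera axes: x right, y down, z forward; pixel columns grow to the right and rows downward; lengths in m; the calibration is good to about 2 mm. A picture is of the moment at which its call begins.
- sign_off(): hands the job in, once; it reports no verdict.
The state is a dict: "time": time; "qpos": joint angles; "dq": joint speeds; "joint_efforts": joint torques, N m; "eef_pos": TCP position; "tcp_rot": TCP orientation; "contact_force": force on the tool from outside, world axes, zero at the start; "wrist_torque": the same for the moment, N m; "opening": opening from 0.0 (shut) to 1.0 (fully open).
Only numpy, scipy, OpenCV 4.12 (cv2) and the standard library are available. Lean on these libraries where they do the work, as an engineer would, in place of code of your own. Each camera call takes 0.05 s, during which the arm holds its last target.

TASK

Press the bronze filter insert into the recess of the compressor's intake spigot until its disc is flush with the rim and leave it there, then set the knurled collar over it and turn it under light pressure until the keyways hidden in its bore drop over the spigot's pins. Push the collar fully home against the spring ring and finish with the gripper still holding it down there, because it springs up again when let go and I have to tighten its locking screw. Leave the spanner and the small brown carton where they are.

Things in the scene. Friction and masses are not known exactly. Their poses are not given: they have to be found in the camera images.
- filter_centre (a point): Centre of the loose filter insert, which stands upright on the bench, 34 mm tall, 0.05 kg: a copper-coloured disc 29.5 mm across, 14 mm thick, chamfered below, with a black ribbed grip stem 16 mm across and 20 mm tall on top. The point is on its axis, 17 mm above its underside and 3 mm above the disc's top; z up. Round: yaw means nothing.
- knurled_collar: Loose steel ring, knurled outside, 60 mm across, 30 mm tall, 0.16 kg, lip up on the bench. Origin at its centre, 15 mm above its underside; z up. Bore 47 mm; on top a 4 mm lip with a 26 mm hole that lets the filter's stem through. Four keyways 10.7 mm wide, 90 degrees apart, run up the bore from the bottom to the lip, unseen from above, at angles not told. Grip it across the outside, upper 20 mm.
- spigot_rim (a point): Centre of the rim of the intake spigot, an upright steel tube 45 mm across, chamfered in and out, 38 mm tall on the flat deck of the compressor head, a finned aluminium casting 130 x 140 x 34 mm fixed on the bench. z up; x, y along the casting's sides (they say nothing of the pins). When the filter is in, its disc's top is level with this point.
- recess_floor (a point): Centre of the floor of the spigot's recess, which is open at the rim, 31 mm across and 14 mm deep. Three spring clips 4 to 10 mm below the rim hold the filter back until it is pushed with about 5 to 20 N; then friction keeps it in. It is in when its underside is on this floor.
- pin_tops (a point): Point on the spigot's axis level with the tops of its four pins, 10 mm below the rim. The brass pins, 5 mm thick, 90 degrees apart, stick out 3.7 mm; how they are turned differs each time and is not told: feel for it. The collar, put on, stops with its underside on them (centre 4 to 5 mm above the rim); turned either way it can drop within 90 degrees, with about 0.12 rad of play each side of the middle.
- collar_home (a point): Where the collar's centre is when fully home, its lip on the rim: on the spigot's axis, 11 mm below the rim.
- screw_boss (a point): Centre of the top of the small boss that carries the collar's locking screw, on the deck at the casting's -x side, 14 x 16 mm, 45 mm from the spigot's axis, 19 mm below the rim. Fixed; fingertips that stay within the collar's upper 20 mm pass above it.
- seat_ring (a joint): Travel in m of the spring ring round the spigot's foot: 0 up (its top 22 mm below the rim), growing as the collar presses it down, 0.004 with the collar home. It pushes back with about 5 N at first touch and 10 N at home, and lifts the collar about 4 mm when that is let go.
- spanner: A grey combination spanner, 44 x 197 x 8 mm, lying loose on the bench between the robot and the compressor head; origin under its middle, long side along its y. Leave it.
- carton: A small brown cardboard carton, 58 x 64 x 46 mm, standing loose on the bench behind and to the right; origin at the centre of its underside. Leave it.
Things that resemble listed ones, but are neither listed nor needed, are in the scene too. What is shaped like the knurled_collar but green or pink is not meant.

How it is judged:
By the outcome, as a careful person would: the job done as asked, in the order asked, and still so for the second after the job is handed in, while the arm keeps its last pose, push and grip.
It also fails if it takes over 72 s, if anything falls off the work surface, if the arm or the gripper's body presses on something with over 40 N, if the wrist force passes 120 N, or if a joint passes its speed limit or range.

## Working session

There is one attempt and no reset: what is moved stays moved. The work goes in short steps, Python scripts to look and compute and a tool call to move; the robot and the scene stay as the last step left them, time stands still between calls to the robot, and variables do not carry over. Pictures are saved under pics/ and viewed, and the job is handed in when it is done.

Besides the shell and the picture viewer there is one more tool, called after "Call:" by a JSON object that holds its "op" and its "data", one argument or row to a line. move_arm: Moves the arm, as the interface text tells. Its arguments: {"type":"object","properties":{"linear":{"type":"array","items":{"type":"array","items":{"type":"number"}}},"twist":{"type":"array","items":{"type":"array","items":{"type":"number"}}},"grip":{"type":"number"},"force":{"type":"number"}},"required":["linear","twist"]}

```bash
mkdir -p pics; cat > h.py <<'E'
import numpy as np, cv2
from plant import *
def cam(n): 
    return read_camera(n)
def K(c): return np.array([[c['fx'],0,c['cx']],[0,c['fy'],c['cy']],[0,0,1]])
def ray(c,u,v):
    p=cv2.undistortPoints(np.array([[[u,v]]],float),K(c),np.array(c['dist']))[0,0]
    R=cv2.Rodrigues(np.array(c['rvec'],float))[0]; t=np.array(c['tvec'],float).ravel()
    return -R.T@t, R.T@np.array([p[0],p[1],1.])
def onz(c,u,v,z):
    o,d=ray(c,u,v); return o+d*(z-o[2])/d[2]
def bydepth(c,u,v):
    o,d=ray(c,u,v); return o+d*c['depth'][int(round(v)),int(round(u))]
def proj(c,P):
    return cv2.projectPoints(np.array([P],float),np.array(c['rvec'],float),np.array(c['tvec'],float),K(c),np.array(c['dist']))[0][0,0]
E
python3 - <<'E'
from h import *
import pickle
s=get_state();print(s)
for n in('side','top'):
    c=cam(n);cv2.imwrite(f'pics/{n}0.png',c['img']);pickle.dump(c,open(n+'0.pkl','wb'))
    print(n,ray(c,280,210),c['fx'])
E
```

```text
{'time': 0.0, 'qpos': array([-1.35298168e+00,  2.87180373e-01,  1.57816874e+00,  4.01837676e-06,
        1.27857601e+00, -1.49960444e-01]), 'dq': array([ 0.00163352,  0.00103445, -0.00184828,  0.00203263,  0.00047407,
       -0.00105905]), 'joint_efforts': array([ 4.47328066e-04, -4.05979657e+01, -2.92623675e+01, -1.04531882e-04,
        5.85269489e-03,  2.34956396e-06]), 'eef_pos': array([ 0.24260557, -0.62922077,  0.23794181]), 'tcp_rot': array([ 9.83139712e-01,  1.82852254e-01, -3.76372169e-05, -1.16563092e-03]), 'contact_force': array([ 0.49916194, -0.20862463,  0.40231192]), 'wrist_torque': array([-0.04159261,  0.03191186,  0.02550217]), 'opening': 0.997682952425928}
side (array([0.11493175, 0.70731597, 0.56891634]), array([ 0.43089798, -0.73083537, -0.52948059])) 427.45327704264207
top (array([ 0.47361084, -0.01931098,  1.14274695]), array([ 0.06263869, -0.00880657, -0.99809732])) 490.0391389033861
```

View pics/top0.png

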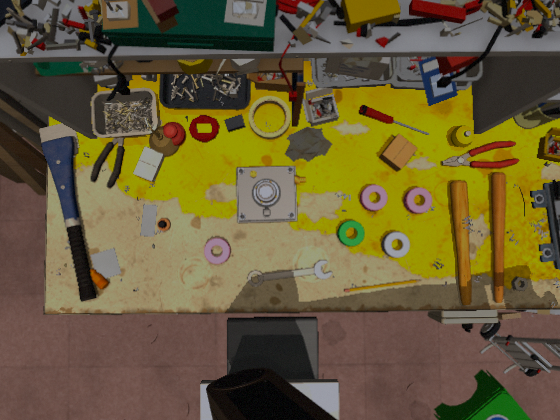

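View pics/side0.png

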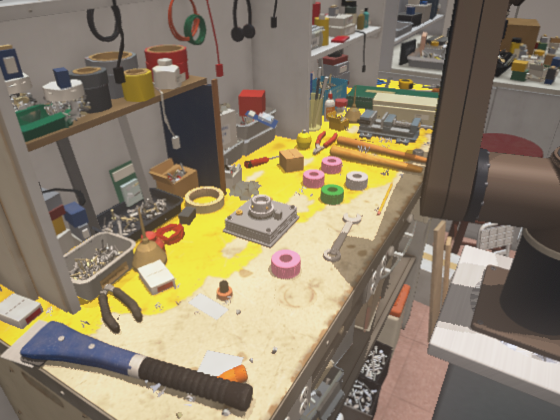

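```bash
python3 - <<'E'
from h import *
import pickle
t=pickle.load(open('top0.pkl','rb'));s=pickle.load(open('side0.pkl','rb'))
def crop(c,u,v,r,k=6): return cv2.resize(c['img'][v-r:v+r,u-r:u+r],(300,300),interpolation=cv2.INTER_CUBIC)
a=np.hstack([crop(t,165,225,20),crop(t,397,244,25)])
a2=np.hstack([crop(t,267,193,35),crop(s,224,290,25)])
cv2.imwrite('pics/crop0.png',np.vstack([a,a2]))
a=np.hstack([crop(s,357,181,25),crop(s,262,212,45)])
cv2.imwrite('pics/crop1.png',a)
E
```

```text
(no output)
```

View pics/crop0.png

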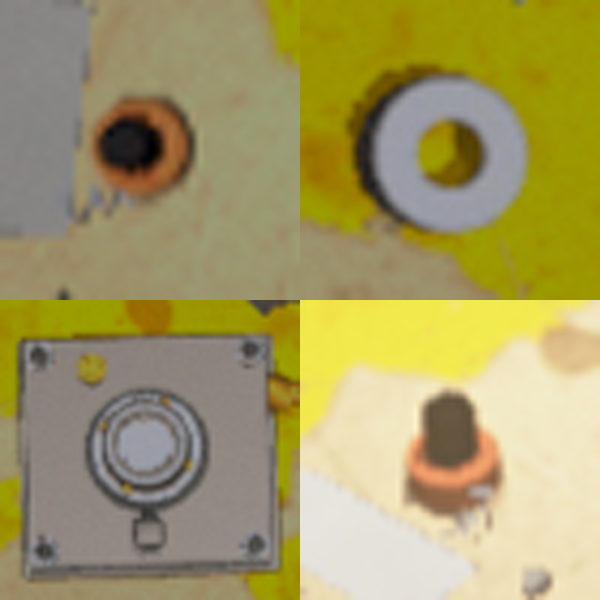

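View pics/crop1.png

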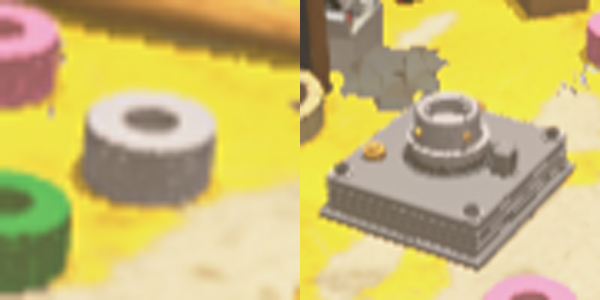

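```bash
cat > meas.py <<'E'
from h import *
import pickle
t=pickle.load(open('top0.pkl','rb'));s=pickle.load(open('side0.pkl','rb'))
def blob(c,mask,u,v,r):
    m=np.zeros(mask.shape,np.uint8);m[v-r:v+r,u-r:u+r]=mask[v-r:v+r,u-r:u+r]
    n,l,st,ce=cv2.connectedComponentsWithStats(m)
    i=1+np.argmax(st[1:,4]);
    cn=cv2.findContours((l==i).astype(np.uint8),cv2.RETR_EXTERNAL,cv2.CHAIN_APPROX_NONE)[0]
    cn=max(cn,key=len); return cn,st[i],ce[i]
for name,c in(('top',t),('side',s)):
    hsv=cv2.cvtColor(c['img'],cv2.COLOR_BGR2HSV);H,S,V=cv2.split(hsv)
    # collar lip
    u,v=(397,244) if name=='top' else (357,176)
    thr=130 if name=='top' else 165
    cn,st,ce=blob(c,((S<60)&(V>thr)).astype(np.uint8),u,v,17)
    e=cv2.fitEllipse(cn);p=onz(c,*e[0],.030);print(name,'collar',e,st,p)
    w=np.array([onz(c,*q[0],.03) for q in cn]);print(' dia',np.ptp(w,0), (w.max(0)+w.min(0))/2, 'depth z',bydepth(c,e[0][0]+(12 if name=='top' else 9),e[0][1]))
    # filter
    u,v=(165,225) if name=='top' else (224,290)
    cop=((S>90)&(H<14)&(V>80))
    cn,st,ce=blob(c,cop.astype(np.uint8),u,v,14)
    print(name,'copper bbox',st,ce)
    hull=cv2.convexHull(cn)
    e=cv2.fitEllipse(cn);print(e,onz(c,*e[0],.012))
    w=np.array([onz(c,*q[0],.014) for q in cn]);print(' ext',w.min(0),w.max(0),np.ptp(w,0))
    cn,st,ce=blob(c,(V<(70 if name=='top' else 110)).astype(np.uint8),u,v,14);print('black',st,ce,onz(c,*ce,.034),onz(c,*ce,.028))
E
python3 meas.py
```

```text
top collar ((396.8472595214844, 244.3378448486328), (24.010107040405273, 24.704042434692383), 177.5225372314453) [385 232  25  26 390] [ 0.46248481 -0.29294626  0.03      ]
 dia [0.05655828 0.05487005 0.        ] [ 0.46217365 -0.2932732   0.03      ] depth z [ 0.46217225 -0.31975442  0.03166792]
top copper bbox [159 226  10   5  25] [163.36 228.32]
((163.30474853515625, 227.99884033203125), (4.239212989807129, 7.949642658233643), 90.65571594238281) [0.50594237 0.24084331 0.012     ]
 ext [0.50123039 0.22951748 0.014     ] [0.51042845 0.2503605  0.014     ] [0.00919805 0.02084302 0.        ]
black [158 221   9   7  47] [162.12765957 223.78723404] [0.51488709 0.23850216 0.034     ] [0.51511046 0.23989732 0.028     ]
side collar ((357.05126953125, 176.15066528320312), (8.667466163635254, 20.557641983032227), 94.68547821044922) [347 172  21  10 136] [ 0.45934411 -0.29192672  0.03      ]
 dia [5.61753945e-02 5.54173210e-02 1.11022302e-16] [ 0.46003682 -0.29317711  0.03      ] depth z [0.11493175 0.70731597 0.56891634]
side copper bbox [217 286  15  14 119] [224.11764706 293.55462185]
((223.99484252929688, 292.37384033203125), (13.199575424194336, 13.92478084564209), 51.51161193847656) [0.51164434 0.24353402 0.012     ]
 ext [0.49469933 0.22719542 0.014     ] [0.52733044 0.26215909 0.014     ] [0.03263111 0.03496367 0.        ]
black [220 281   8  11  73] [223.61643836 286.28767123] [0.50628646 0.24917315 0.034     ] [0.51067617 0.2440343  0.028     ]
```

```bash
python3 - <<'E'
from h import *
import pickle
t=pickle.load(open('top0.pkl','rb'));s=pickle.load(open('side0.pkl','rb'))
def crop(c,u,v,r): 
    m=cv2.resize(c['img'][v-r:v+r,u-r:u+r],(400,400),interpolation=cv2.INTER_CUBIC);return m
cv2.imwrite('pics/c2.png',np.hstack([crop(t,266,192,20),crop(s,262,205,20)]))
for n,c,u,v in(('top',t,163.6,223.8),):
    print(n,onz(c,u,v,.012))
D=t['depth']
print(np.round([bydepth(t,u,191)[2] for u in range(235,300,3)],3))
E
```

```text
top [0.51563967 0.24020149 0.012     ]
[ 0.002  0.032  0.035  0.032  0.03   0.032  0.034  0.07   0.056  0.057
  0.059  0.059  0.057  0.069  0.052  0.035  0.033  0.037  0.033  0.033
  0.007 -0.003]
```

View pics/c2.png

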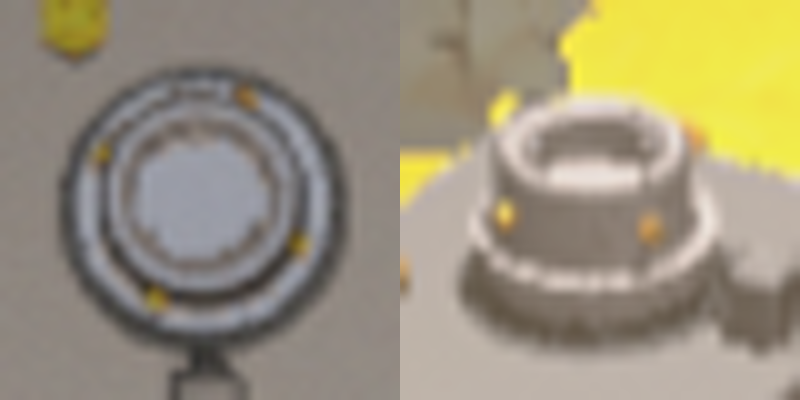

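```bash
python3 - <<'E'
from h import *
import pickle
t=pickle.load(open('top0.pkl','rb'));s=pickle.load(open('side0.pkl','rb'))
print(onz(t,265.6,191.3,.0595),onz(t,265.5,191.4,.072),onz(s,260.4,198.8,.072))
P=[onz(t,246+a/10-.5,172+b/10-.5,.0595) for a,b in((248,97),(101,152),(299,243),(157,299))]
c=np.mean(P,0)
for p in P: d=p-c;print(np.degrees(np.arctan2(d[1],d[0])),np.hypot(*d[:2]))
# holes of the casting in top: corners deck
P=[onz(t,232+a/4.286-.5,158+b/4.286-.5,.034) for a,b in((38,355-300),(250,350-300),(256,545-300),(43,551-300))]
print(np.mean(P,0),P)
# bench height check
for u,v in((120,250),(300,290),(450,220)):print(bydepth(t,u,v))
# 2-view triangulation residuals: steel collar
def tri(a,b):
    (o1,d1),(o2,d2)=ray(t,*a),ray(s,*b)
    A=np.stack([d1,-d2],1);x=np.linalg.lstsq(A,o2-o1,rcond=None)[0];return (o1+d1*x[0]+o2+d2*x[1])/2, np.linalg.norm(o1+d1*x[0]-o2-d2*x[1])
print(tri((396.85,244.34),(357.05,176.15)),tri((265.5,191.4),(260.4,198.8)))
E
```

```text
[0.58356641 0.00261459 0.0595    ] [0.58207955 0.00258329 0.072     ] [0.58280512 0.00197436 0.072     ]
-25.393107553267864 0.024767242811301715
64.77040864647688 0.024521882171952426
-115.62491487696195 0.023952650516927087
155.9326563601726 0.024606939726170604
[0.58346225 0.00285516 0.034     ] [array([0.63487329, 0.0602255 , 0.034     ]), array([ 0.63623617, -0.05262224,  0.034     ]), array([ 0.53232314, -0.0544029 ,  0.034     ]), array([0.5304164 , 0.05822027, 0.034     ])]
[ 0.45604079  0.34539541 -0.0019596 ]
[ 0.35945968 -0.0734599  -0.00091812]
[ 0.51747441 -0.42742338 -0.00251145]
(array([ 0.46130795, -0.29379022,  0.02861784]), np.float64(0.0025077583608265038)) (array([0.58216535, 0.00265282, 0.07251872]), np.float64(0.0003182358225322707))
```

```bash
python3 - <<'E'
import plant; print([x for x in dir(plant) if x[0]!='_']); print(getattr(plant,'tips_ahead',None))
E
```

```text
['Unreachable', 'get_state', 'read_camera', 'sign_off', 'tips_ahead']
0.008
```

Call:
{"op": "move_arm", "data": {
  "linear": [
    [0.034,0.024,0],
    [0.034,0.024,0],
    [0.034,0.024,0],
    [0.034,0.024,0],
    [0.03,0.028,0],
    [0.03,0.028,0],
    [0.02,0.036,0],
    [0.02,0.036,0],
    [0.01,0.04,0],
    [0,0.041,0],
    [0,0.041,0],
    [0,0.041,0],
    [0,0.041,0],
    [0,0.041,0],
    [0,0.041,0],
    [0,0.041,0]
  ],
  "twist": [
    [0,0,0],
    [0,0,0],
    [0,0,0],
    [0,0,0],
    [0,0,0],
    [0,0,0],
    [0,0,0],
    [0,0,0],
    [0,0,0],
    [0,0,0],
    [0,0,0],
    [0,0,0],
    [0,0,0],
    [0,0,0],
    [0,0,0],
    [0,0,0]
  ],
  "grip": 0.5,
  "force": 60
}}

```text
time: 1.43
eef_pos: [0.4854, -0.0725, 0.2267]
tcp_rot: [0.984, 0.175, -0.004, -0.007]
contact_force: [1.1, 0.1, -0.5]
opening: 0.498
```

Call:
{"op": "move_arm", "data": {
  "linear": [
    [0.003,0.039,0],
    [0.004,0.04,0],
    [0.004,0.04,0],
    [0.004,0.04,0],
    [0.004,0.04,-0.02],
    [0.004,0.04,-0.02],
    [0.004,0.04,-0.02],
    [0.003,0.034,-0.03],
    [0,0,-0.03],
    [0,0,0]
  ],
  "twist": [
    [0,0,0],
    [0,0,0],
    [0,0,0],
    [0,0,0],
    [0,0,0],
    [0,0,0],
    [0,0,0],
    [0,0,0],
    [0,0,0],
    [0,0,0]
  ]
}}

```text
time: 2.27
eef_pos: [0.5087, 0.2447, 0.1126]
tcp_rot: [0.984, 0.18, -0.001, -0.007]
contact_force: [-1.7, 0.5, -0.9]
opening: 0.494
```

```bash
cat >> h.py <<'E'
from scipy.spatial.transform import Rotation as Ro
def corr(psi=None):
    s=get_state(); R=Ro.from_quat(s['tcp_rot']); M=R.as_matrix()
    ps=np.degrees(np.arctan2(M[1,0],M[0,0])); 
    if psi is None: psi=ps
    a=np.radians(psi); T=np.array([[np.cos(a),np.sin(a),0],[np.sin(a),-np.cos(a),0],[0,0,-1]])
    rv=np.degrees((Ro.from_matrix(T)*R.inv()).as_rotvec())
    print('t',round(s['time'],2),'pos',np.round(s['eef_pos'],4),'psi',round(ps,2),'corr',np.round(rv,2),'F',np.round(s['contact_force'],1),'T',np.round(s['wrist_torque'],2),'open',round(s['opening'],3),'q',np.round(s['qpos'],2))
    return s
E
python3 -c "
from h import *
corr()"
```

```text
t 2.27 pos [0.5087 0.2447 0.1126] psi 20.72 corr [-0.78 -0.23 -0.  ] F [-1.7  0.5 -0.9] T [-0.05  0.07  0.04] open 0.494 q [0.26 0.18 1.95 0.02 1.01 1.46]
```

Call:
{"op": "move_arm", "data": {
  "linear": [
    [0.006,-0.004,-0.03],
    [0,0,-0.03],
    [0,0,-0.01],
    [0,0,0]
  ],
  "twist": [
    [-0.8,-0.2,0],
    [0,0,0],
    [0,0,0],
    [0,0,0]
  ],
  "grip": 0.42
}}

```text
time: 2.6
eef_pos: [0.5156, 0.2408, 0.0432]
tcp_rot: [0.984, 0.18, 0.0, 0.0]
contact_force: [0.1, 0.1, 0.8]
opening: 0.424
```

```bash
cat > look.py <<'E'
from h import *
import sys
# usage: name P x y z r
n=sys.argv[1]; x,y,z=map(float,sys.argv[2:5]); r=int(sys.argv[5])
corr()
out=[]
for k in('side','top'):
    c=cam(k);u,v=proj(c,(x,y,z));u,v=int(u),int(v)
    print(k,'crop origin',u-r,v-r,'scale',400/(2*r))
    out.append(cv2.resize(c['img'][max(v-r,0):v+r,max(u-r,0):u+r],(400,400),interpolation=cv2.INTER_CUBIC))
    import pickle;pickle.dump(c,open(k+'_last.pkl','wb'))
cv2.imwrite(f'pics/{n}.png',np.hstack(out))
E
python3 look.py f1 .515 .241 .03 40
```

```text
t 2.6 pos [0.5156 0.2408 0.0432] psi 20.78 corr [0.04 0.04 0.  ] F [0.1 0.1 0.8] T [ 0.08 -0.04  0.03] open 0.424 q [ 0.26  0.3   1.96 -0.    0.88  1.47]
side crop origin 182 243 scale 5.0
top crop origin 121 183 scale 5.0
```

View pics/f1.png

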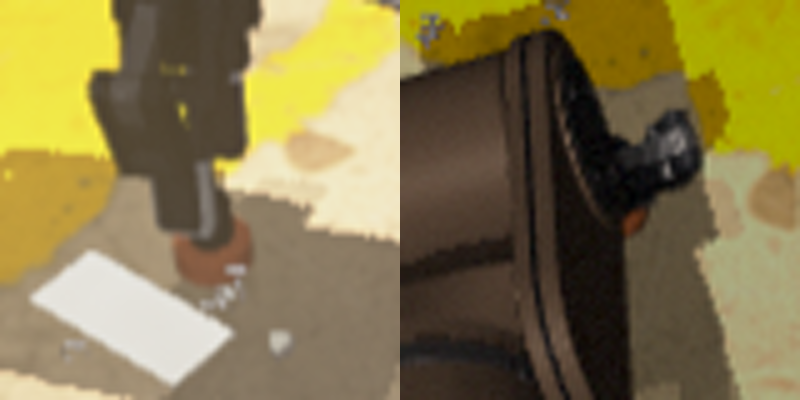

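Call:
{"op": "move_arm", "data": {
  "linear": [
    [0,0,-0.009],
    [0,0,-0.008],
    [0,0,0],
    [0,0,0],
    [0,0,0],
    [0,0,0],
    [0,0,0]
  ],
  "twist": [
    [0,0,0],
    [0,0,0],
    [0,0,0],
    [0,0,0],
    [0,0,0],
    [0,0,0],
    [0,0,0]
  ],
  "grip": 0.0,
  "force": 50
}}

```text
time: 3.28
eef_pos: [0.5245, 0.2426, 0.0385]
tcp_rot: [0.984, 0.179, 0.011, -0.001]
contact_force: [-0.3, 0.2, -1.2]
opening: 0.15
```

```bash
python3 look.py f2 .515 .241 .03 30
```

```text
t 3.28 pos [0.5245 0.2426 0.0385] psi 20.62 corr [-0.37  1.26  0.  ] F [-0.3  0.2 -1.2] T [ 0.04 -0.03 -0.04] open 0.15 q [0.26 0.31 1.95 0.   0.85 1.47]
side crop origin 192 253 scale 6.666666666666667
top crop origin 131 193 scale 6.666666666666667
```

View pics/f2.png

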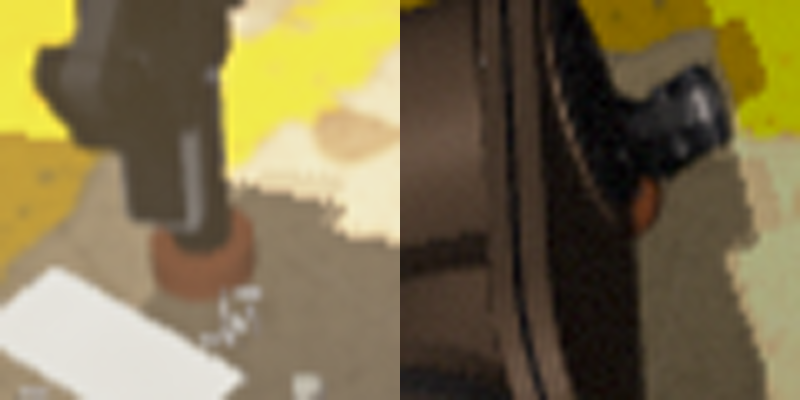

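Call:
{"op": "move_arm", "data": {
  "linear": [
    [0,0,0],
    [0,0,0],
    [0,0,0]
  ],
  "twist": [
    [0,0,0],
    [0,0,0],
    [0,0,0]
  ]
}}

```text
time: 3.63
eef_pos: [0.5238, 0.2425, 0.0377]
tcp_rot: [0.984, 0.179, 0.011, -0.001]
contact_force: [0.1, -0.5, -1.2]
opening: 0.149
```

```bash
python3 - <<'E'
from h import *
corr()
import pickle
c=cam('side');pickle.dump(c,open('side_last.pkl','wb'))
hsv=cv2.cvtColor(c['img'],cv2.COLOR_BGR2HSV);H,S,V=cv2.split(hsv)
m=((S>70)&(H<14)&(V>60)).astype(np.uint8)
m[:, :205]=0;m[:,245:]=0;m[:270]=0;m[310:]=0
ys,xs=np.nonzero(m);print(xs.min(),xs.max(),ys.min(),ys.max())
cv2.imwrite('pics/f3.png',cv2.resize(c['img'][200:320,150:310],(800,600),interpolation=cv2.INTER_CUBIC))
E
```

```text
t 3.63 pos [0.5238 0.2425 0.0377] psi 20.62 corr [-0.34  1.16  0.  ] F [ 0.1 -0.5 -1.2] T [-0.01  0.01  0.05] open 0.149 q [0.26 0.31 1.95 0.   0.85 1.47]
215 230 285 298
```

View pics/f3.png

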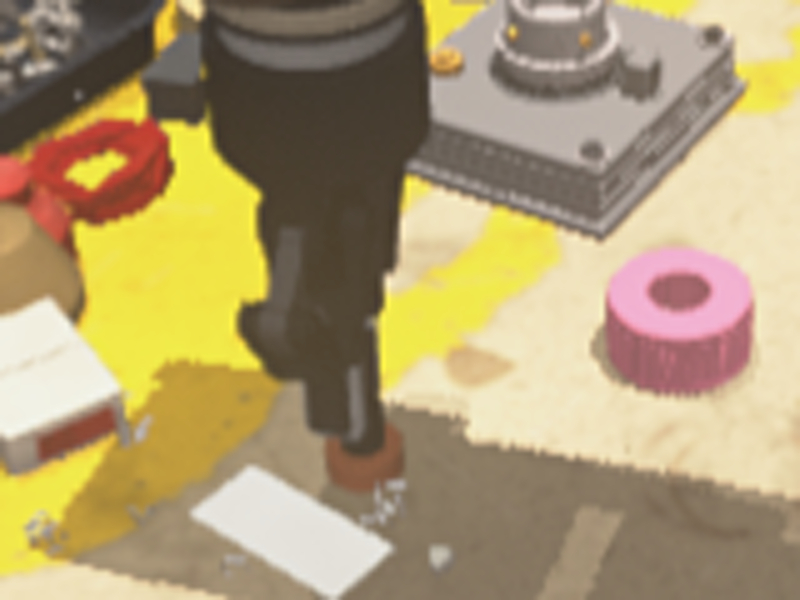

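Call:
{"op": "move_arm", "data": {
  "linear": [
    [0,0,0.02],
    [0,0,0.03],
    [0,0,0.03],
    [0,0,0.03],
    [0,0,0]
  ],
  "twist": [
    [0,0,0],
    [-0.3,1.1,0],
    [0,0,0],
    [0,0,0],
    [0,0,0]
  ]
}}

```text
time: 4.1
eef_pos: [0.5197, 0.2413, 0.1478]
tcp_rot: [0.984, 0.179, -0.005, 0.0]
contact_force: [1.3, 0.5, 0.7]
opening: 0.149
```

```bash
python3 look.py f4 .52 .241 .1 35
```

```text
t 4.1 pos [0.5197 0.2413 0.1478] psi 20.62 corr [ 0.12 -0.56  0.  ] F [1.3 0.5 0.7] T [ 0.   -0.05 -0.02] open 0.149 q [0.26 0.16 1.9  0.   1.09 1.47]
side crop origin 182 218 scale 5.714285714285714
top crop origin 118 185 scale 5.714285714285714
```

View pics/f4.png

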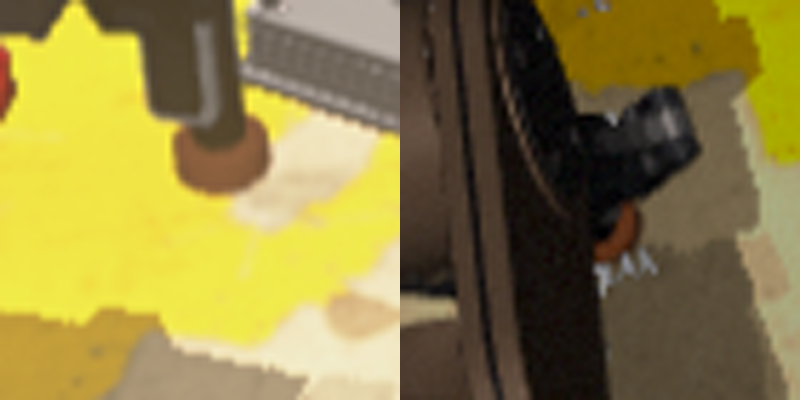

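```bash
python3 - <<'E'
from h import *
import pickle
s=pickle.load(open('side_last.pkl','rb'));t=pickle.load(open('top_last.pkl','rb'))
hsv=cv2.cvtColor(s['img'],cv2.COLOR_BGR2HSV);H,S,V=cv2.split(hsv)
m=((S>90)&(H<14)&(V>60)).astype(np.uint8)
m[:, :205]=0;m[:,240:]=0;m[:225]=0;m[265:]=0
ys,xs=np.nonzero(m);print(xs.min(),xs.max(),ys.min(),ys.max())
b=((xs.min()+xs.max())/2,(ys.min()+ys.max())/2)
print(onz(s,220.3,244.4,.117),onz(s,*b,.117))
hsv=cv2.cvtColor(t['img'],cv2.COLOR_BGR2HSV);H,S,V=cv2.split(hsv)
m=((S>110)&((H<13))&(V>50)).astype(np.uint8)
m[:, :150]=0;m[:,163:]=0;m[:218]=0;m[234:]=0
ys,xs=np.nonzero(m);print(xs.min(),xs.max(),ys.min(),ys.max())
for p in zip(xs,ys): pass
# circle via contour right/bottom points -> world at z=.124
pts=[]
for y in range(ys.min(),ys.max()+1):
    r=xs[ys==y]
    if len(r): pts.append(onz(t,r.max()+.5,y,.122)[:2])
pts=np.array(pts);print(np.round(pts,4))
# fixed radius fit
from scipy.optimize import least_squares
print(least_squares(lambda c:np.hypot(*(pts-c).T)-.01475,[.515,.24]).x)
E
```

```text
213 227 239 250
[0.51620011 0.23542402 0.117     ] [0.51648044 0.23592748 0.117     ]
152 159 220 230
[[0.5196 0.2257]
 [0.5175 0.2257]
 [0.5154 0.2236]
 [0.5133 0.2236]
 [0.5112 0.2235]
 [0.5091 0.2235]
 [0.5071 0.2235]
 [0.505  0.2256]
 [0.5029 0.2277]
 [0.5009 0.2298]
 [0.4988 0.2319]]
[0.51220957 0.23834708]
```

Call:
{"op": "move_arm", "data": {
  "linear": [
    [0,0,-0.03],
    [0,0,-0.03],
    [0,0,-0.025],
    [0,0,-0.015],
    [0,0,0]
  ],
  "twist": [
    [0.4,-1.6,0],
    [0,0,0],
    [0,0,0],
    [0,0,0],
    [0,0,0]
  ]
}}

```text
time: 4.62
eef_pos: [0.5137, 0.2398, 0.0349]
tcp_rot: [0.984, 0.179, 0.005, -0.0]
contact_force: [0.5, 0.3, 4.2]
opening: 0.147
```

```bash
python3 -c "
from h import *
corr()"
```

```text
t 4.62 pos [0.5137 0.2398 0.0349] psi 20.6 corr [-0.15  0.5   0.  ] F [0.5 0.3 4.2] T [ 0.12 -0.18  0.01] open 0.147 q [0.26 0.3  1.97 0.   0.86 1.47]
```

Call:
{"op": "move_arm", "data": {
  "linear": [
    [0,0,0],
    [0,0,0],
    [0,0,0],
    [0,0,0.01],
    [0,0,0.03],
    [0,0,0.04],
    [0,0,0.04],
    [0,0.04,0.0],
    [0,0.04,0.0],
    [0,0.04,0.0],
    [0,0.03,0.0]
  ],
  "twist": [
    [0,0,0],
    [0,0,0],
    [0,0,0],
    [0,0,0],
    [-0.15,0.5,0],
    [0,0,0],
    [0,0,0],
    [0,0,0],
    [0,0,0],
    [0,0,0],
    [0,0,0]
  ],
  "grip": 0.42
}}

```text
time: 5.53
eef_pos: [0.5137, 0.3894, 0.1741]
tcp_rot: [0.985, 0.173, 0.004, -0.001]
contact_force: [-0.1, 0.5, 0.9]
opening: 0.419
```

```bash
python3 look.py f5 .508 .237 .015 25
```

```text
t 5.53 pos [0.5137 0.3894 0.1741] psi 19.97 corr [-0.23  0.46 -0.  ] F [-0.1  0.5  0.9] T [0.03 0.03 0.  ] open 0.419 q [ 0.49  0.27  1.72 -0.    1.14  1.71]
side crop origin 202 264 scale 8.0
top crop origin 139 202 scale 8.0
```

View pics/f5.png

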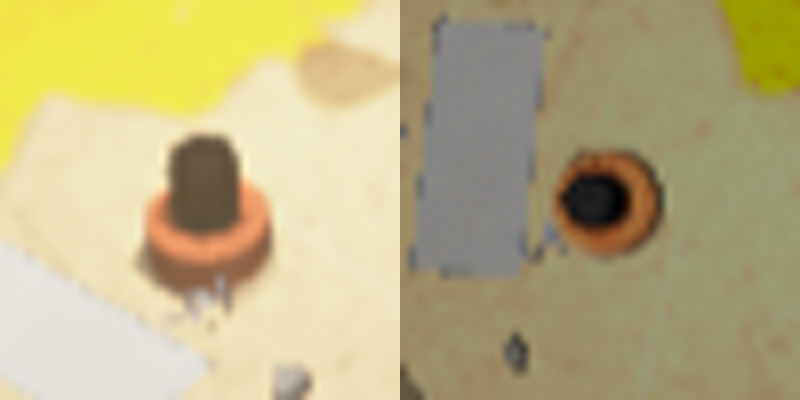

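```bash
python3 - <<'E'
from h import *
import pickle
s=pickle.load(open('side_last.pkl','rb'));t=pickle.load(open('top_last.pkl','rb'))
print(onz(t,164.6,226.9,.012))
hsv=cv2.cvtColor(s['img'],cv2.COLOR_BGR2HSV);H,S,V=cv2.split(hsv)
# side: disc lateral centre; bbox crop x146-271,y~178(est)-293
print(onz(s,202+208/8-.5,264+235/8-.5,.007))
E
```

```text
[0.50844883 0.23785087 0.012     ]
[0.50863063 0.23714303 0.007     ]
```

Call:
{"op": "move_arm", "data": {
  "linear": [
    [-0.005,-0.04,0],
    [0,-0.04,0],
    [0,-0.04,-0.03],
    [0,-0.03,-0.03],
    [0,0,-0.03],
    [0,0,0],
    [0,0,0]
  ],
  "twist": [
    [-0.2,0.5,0],
    [0,0,0],
    [0,0,0],
    [0,0,0],
    [0,0,0],
    [0,0,0],
    [0,0,0]
  ]
}}

```text
time: 6.22
eef_pos: [0.5106, 0.2429, 0.0993]
tcp_rot: [0.984, 0.179, 0.01, -0.001]
contact_force: [-0.2, 0.5, 0.2]
opening: 0.419
```

```bash
python3 -c "
from h import *
corr()"
```

```text
t 6.22 pos [0.5106 0.2429 0.0993] psi 20.6 corr [-0.35  1.05  0.  ] F [-0.2  0.5  0.2] T [ 0.04 -0.05  0.  ] open 0.419 q [0.26 0.2  1.96 0.   0.96 1.47]
```

Call:
{"op": "move_arm", "data": {
  "linear": [
    [-0.002,-0.005,-0.025],
    [0,0,-0.02],
    [0,0,-0.006],
    [0,0,0]
  ],
  "twist": [
    [-0.35,1.05,0],
    [0,0,0],
    [0,0,0],
    [0,0,0]
  ]
}}

```text
time: 6.55
eef_pos: [0.514, 0.2402, 0.057]
tcp_rot: [0.984, 0.18, 0.007, -0.0]
contact_force: [-1.1, -0.6, 0.3]
opening: 0.423
```

```bash
python3 -c "
from h import *
corr()"
```

```text
t 6.55 pos [0.514  0.2402 0.057 ] psi 20.7 corr [-0.18  0.73  0.  ] F [-1.1 -0.6  0.3] T [-0.02 -0.03  0.01] open 0.423 q [ 0.26  0.27  1.97 -0.    0.89  1.47]
```

Call:
{"op": "move_arm", "data": {
  "linear": [
    [-0.005,-0.003,-0.005],
    [0,0,-0.005],
    [0,0,-0.004],
    [0,0,0],
    [0,0,0]
  ],
  "twist": [
    [-0.2,0.7,0],
    [0,0,0],
    [0,0,0],
    [0,0,0],
    [0,0,0]
  ]
}}

```text
time: 6.97
eef_pos: [0.5125, 0.2396, 0.049]
tcp_rot: [0.983, 0.181, 0.005, -0.0]
contact_force: [0.1, -0.3, 1.0]
opening: 0.42
```

```bash
python3 -c "
from h import *
corr()"
```

```text
t 6.97 pos [0.5125 0.2396 0.049 ] psi 20.86 corr [-0.12  0.56  0.  ] F [ 0.1 -0.3  1. ] T [ 0.03 -0.05 -0.03] open 0.42 q [ 0.26  0.28  1.97 -0.    0.88  1.47]
```

Call:
{"op": "move_arm", "data": {
  "linear": [
    [-0.005,-0.003,-0.007],
    [-0.001,0,-0.004],
    [0,0,0],
    [0,0,0]
  ],
  "twist": [
    [-0.1,0.7,0],
    [0,0.2,0],
    [0,0,0],
    [0,0,0]
  ]
}}

```text
time: 7.3
eef_pos: [0.5063, 0.2365, 0.0377]
tcp_rot: [0.983, 0.181, -0.003, -0.001]
contact_force: [0.5, 0.2, -0.3]
opening: 0.422
```

```bash
python3 -c "
from h import *
corr()"
```

```text
t 7.3 pos [0.5063 0.2365 0.0377] psi 20.87 corr [-0.03 -0.37  0.  ] F [ 0.5  0.2 -0.3] T [ 0.   -0.    0.06] open 0.422 q [0.25 0.29 1.98 0.   0.87 1.46]
```

Call:
{"op": "move_arm", "data": {
  "linear": [
    [0.002,0.001,0.003],
    [0,0,0],
    [0,0,0],
    [0,0,0],
    [0,0,0]
  ],
  "twist": [
    [0,-0.3,0],
    [0,0,0],
    [0,0,0],
    [0,0,0],
    [0,0,0]
  ],
  "grip": 0.0,
  "force": 80
}}

```text
time: 7.72
eef_pos: [0.5111, 0.2383, 0.0438]
tcp_rot: [0.983, 0.181, 0.002, -0.0]
contact_force: [0.4, -0.2, -0.4]
opening: -0.001
```

```bash
python3 look.py f6 .508 .238 .02 25
```

```text
t 7.72 pos [0.5111 0.2383 0.0438] psi 20.87 corr [-0.1   0.26 -0.  ] F [ 0.4 -0.2 -0.4] T [0.04 0.03 0.01] open -0.001 q [0.26 0.29 1.97 0.   0.88 1.46]
side crop origin 202 263 scale 8.0
top crop origin 138 201 scale 8.0
```

View pics/f6.png

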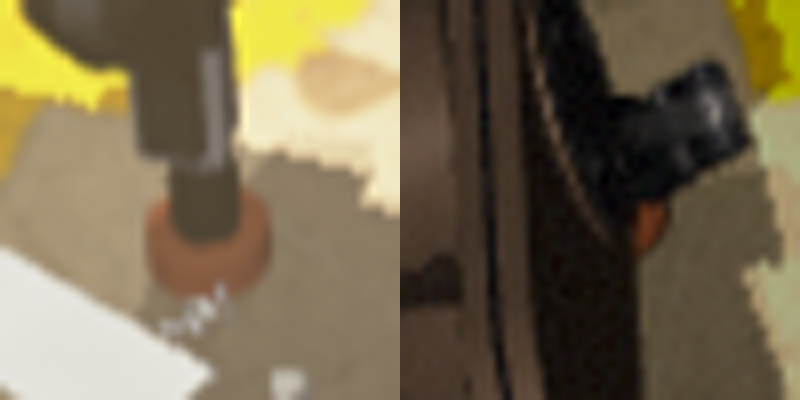

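Call:
{"op": "move_arm", "data": {
  "linear": [
    [0,0,0],
    [0,0,0],
    [-0.003,-0.001,-0.006],
    [0,0,-0.006],
    [0,0,-0.005],
    [0,0,0]
  ],
  "twist": [
    [0,0,0],
    [0,0,0],
    [-0.1,0.3,0],
    [0,0,0],
    [0,0,0],
    [0,0,0]
  ],
  "grip": 0.42
}}

```text
time: 8.32
eef_pos: [0.5058, 0.2366, 0.0232]
tcp_rot: [0.983, 0.181, -0.003, 0.0]
contact_force: [0.5, 0.8, 0.0]
opening: 0.42
```

```bash
python3 -c "
from h import *
corr()"
```

```text
t 8.32 pos [0.5058 0.2366 0.0232] psi 20.87 corr [ 0.06 -0.29  0.  ] F [0.5 0.8 0. ] T [-0.05 -0.02 -0.04] open 0.42 q [0.26 0.32 1.98 0.   0.85 1.46]
```

Call:
{"op": "move_arm", "data": {
  "linear": [
    [0.002,0.001,0.002],
    [0,0,0],
    [0,0,0]
  ],
  "twist": [
    [0,-0.2,0],
    [0,0,0],
    [0,0,0]
  ]
}}

```text
time: 8.57
eef_pos: [0.5071, 0.2375, 0.024]
tcp_rot: [0.983, 0.181, -0.002, 0.001]
contact_force: [-0.1, 1.2, 0.2]
opening: 0.421
```

```bash
python3 -c "
from h import *
corr()"
```

```text
t 8.57 pos [0.5071 0.2375 0.024 ] psi 20.87 corr [ 0.1  -0.22 -0.  ] F [-0.1  1.2  0.2] T [-0.01  0.03 -0.06] open 0.421 q [ 0.26  0.32  1.98 -0.    0.85  1.46]
```

Call:
{"op": "move_arm", "data": {
  "linear": [
    [0.001,0,0.001],
    [0,0,0],
    [0,0,0],
    [0,0,0]
  ],
  "twist": [
    [0.1,-0.2,0],
    [0,0,0],
    [0,0,0],
    [0,0,0]
  ],
  "grip": 0.0,
  "force": 80
}}

```text
time: 8.9
eef_pos: [0.5091, 0.2378, 0.0261]
tcp_rot: [0.983, 0.181, 0.001, -0.0]
contact_force: [0.6, -0.5, 0.1]
opening: 0.146
```

```bash
python3 look.py f7 .508 .238 .02 25
```

```text
t 8.9 pos [0.5091 0.2378 0.0261] psi 20.87 corr [-0.04  0.12  0.  ] F [ 0.6 -0.5  0.1] T [ 0.01  0.02 -0.  ] open 0.146 q [0.26 0.31 1.98 0.   0.85 1.46]
side crop origin 202 263 scale 8.0
top crop origin 138 201 scale 8.0
```

View pics/f7.png

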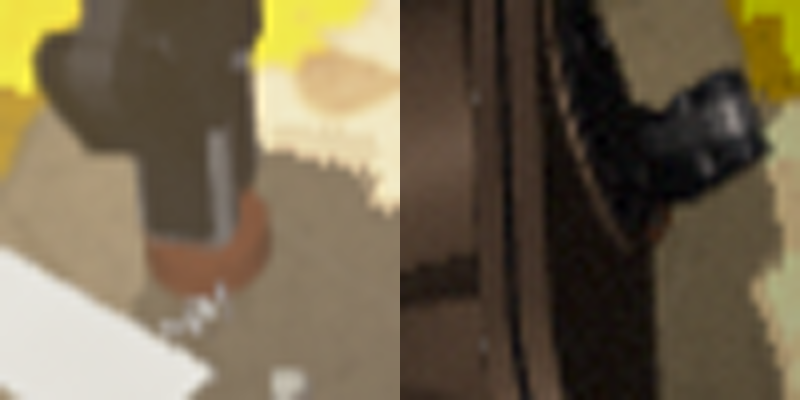

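Call:
{"op": "move_arm", "data": {
  "linear": [
    [0,0,0.03],
    [0,0,0.04],
    [0,0,0.04],
    [0.01,-0.03,0],
    [0.012,-0.036,0],
    [0.012,-0.036,0],
    [0.012,-0.036,0],
    [0.012,-0.036,0],
    [0.01,-0.03,0],
    [0.005,-0.015,0],
    [0,0,0],
    [0,0,0]
  ],
  "twist": [
    [0,0,0],
    [0,0,0],
    [0,0,0],
    [0,0,0],
    [0,0,0],
    [0,0,0],
    [0,0,0],
    [0,0,0],
    [0,0,0],
    [0,0,0],
    [0,0,0],
    [0,0,0]
  ]
}}

```text
time: 10.0
eef_pos: [0.5805, 0.0084, 0.1409]
tcp_rot: [0.983, 0.183, 0.001, 0.001]
contact_force: [0.1, 0.9, -0.5]
opening: 0.145
```

```bash
python3 -c "
from h import *
corr()"
```

```text
t 10.0 pos [0.5805 0.0084 0.1409] psi 21.12 corr [0.13 0.09 0.  ] F [ 0.1  0.9 -0.5] T [0.05 0.02 0.  ] open 0.145 q [-0.16  0.18  1.89 -0.    1.07  1.04]
```

Call:
{"op": "move_arm", "data": {
  "linear": [
    [0.003,-0.006,-0.01],
    [0,0,-0.01],
    [0,0,-0.01],
    [0,0,0],
    [0,0,0]
  ],
  "twist": [
    [0.1,0.1,0],
    [0,0,0],
    [0,0,0],
    [0,0,0],
    [0,0,0]
  ]
}}

```text
time: 10.42
eef_pos: [0.5814, 0.0061, 0.1059]
tcp_rot: [0.983, 0.185, -0.002, -0.001]
contact_force: [-0.0, 0.2, -0.6]
opening: 0.145
```

```bash
python3 look.py s1 .5825 .0023 .072 25
```

```text
t 10.42 pos [0.5814 0.0061 0.1059] psi 21.36 corr [-0.08 -0.24  0.  ] F [-0.   0.2 -0.6] T [-0.01 -0.02  0.01] open 0.145 q [-0.16  0.23  1.91  0.    1.01  1.03]
side crop origin 235 173 scale 8.0
top crop origin 240 166 scale 8.0
```

View pics/s1.png

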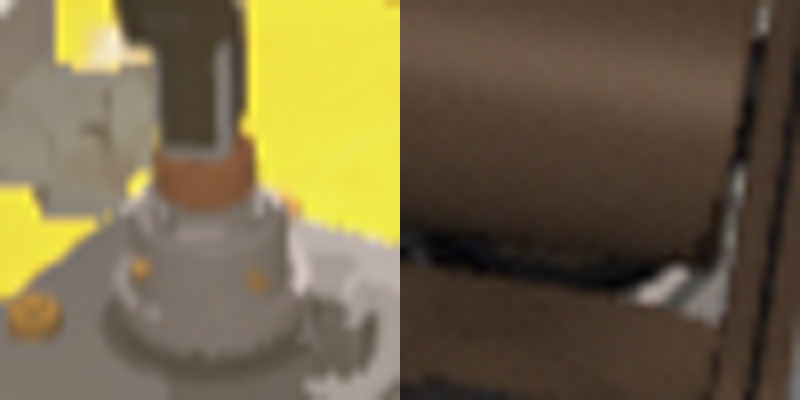

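Call:
{"op": "move_arm", "data": {
  "linear": [
    [0.001,-0.004,0],
    [0.001,-0.001,0],
    [0,0,0],
    [0,0,0]
  ],
  "twist": [
    [-0.1,-0.2,0],
    [0,0,0],
    [0,0,0],
    [0,0,0]
  ]
}}

```text
time: 10.85
eef_pos: [0.5844, 0.0013, 0.1075]
tcp_rot: [0.983, 0.186, 0.001, 0.001]
contact_force: [0.4, 0.5, -0.3]
opening: 0.148
```

```bash
python3 -c "
from h import *
corr()"
```

```text
t 10.85 pos [0.5844 0.0013 0.1075] psi 21.45 corr [0.06 0.13 0.  ] F [ 0.4  0.5 -0.3] T [-0.    0.03 -0.  ] open 0.148 q [-0.17  0.23  1.9  -0.    1.01  1.03]
```

Call:
{"op": "move_arm", "data": {
  "linear": [
    [-0.001,0.001,-0.003],
    [0,0,-0.003],
    [0,0,-0.002],
    [0,0,0]
  ],
  "twist": [
    [0,0,0],
    [0,0,0],
    [0,0,0],
    [0,0,0]
  ]
}}

```text
time: 11.18
eef_pos: [0.5839, 0.0021, 0.0999]
tcp_rot: [0.983, 0.186, 0.002, 0.001]
contact_force: [0.1, -1.0, -0.7]
opening: 0.15
```

```bash
python3 -c "
from h import *
corr()"
```

```text
t 11.18 pos [0.5839 0.0021 0.0999] psi 21.43 corr [0.08 0.25 0.  ] F [ 0.1 -1.  -0.7] T [0.02 0.02 0.03] open 0.15 q [-0.17  0.24  1.91 -0.    0.99  1.03]
```

Call:
{"op": "move_arm", "data": {
  "linear": [
    [-0.001,0,-0.002],
    [0,0,-0.002],
    [0,0,-0.002],
    [0,0,0]
  ],
  "twist": [
    [0.1,0.2,0],
    [0,0,0],
    [0,0,0],
    [0,0,0]
  ]
}}

```text
time: 11.52
eef_pos: [0.5825, 0.0021, 0.0928]
tcp_rot: [0.983, 0.186, -0.0, -0.0]
contact_force: [-0.7, 0.3, -0.2]
opening: 0.148
```

```bash
python3 look.py s2 .5825 .0023 .072 25
```

```text
t 11.52 pos [0.5825 0.0021 0.0928] psi 21.43 corr [-0.04 -0.01  0.  ] F [-0.7  0.3 -0.2] T [-0.01  0.03 -0.02] open 0.148 q [-0.17  0.25  1.91  0.    0.98  1.03]
side crop origin 235 173 scale 8.0
top crop origin 240 166 scale 8.0
```

View pics/s2.png

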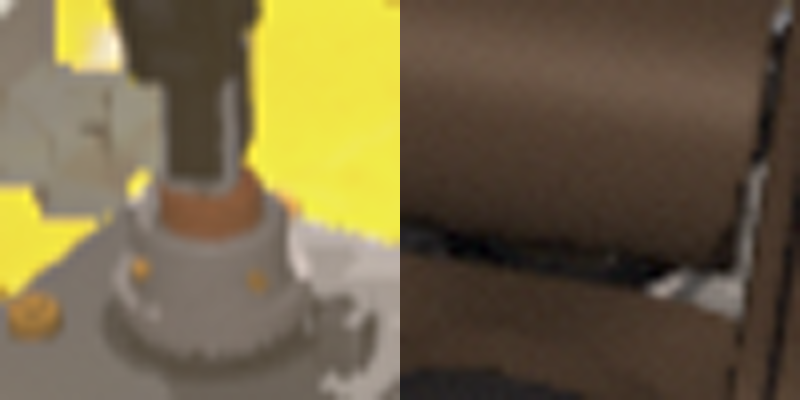

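Call:
{"op": "move_arm", "data": {
  "linear": [
    [0,0,-0.004],
    [0,0,-0.004],
    [0,0,-0.004]
  ],
  "twist": [
    [0,0,0],
    [0,0,0],
    [0,0,0]
  ]
}}

```text
time: 11.87
eef_pos: [0.5841, 0.0018, 0.0834]
tcp_rot: [0.983, 0.186, 0.001, 0.0]
contact_force: [-10.8, 1.7, 33.3]
opening: 0.148
```

```bash
python3 -c "
from h import *
corr()"
```

```text
t 11.87 pos [0.5841 0.0018 0.0834] psi 21.45 corr [0.02 0.15 0.  ] F [-10.8   1.7  33.3] T [0.34 1.58 0.02] open 0.148 q [-0.17  0.26  1.91  0.    0.96  1.03]
```

Call:
{"op": "move_arm", "data": {
  "linear": [
    [0,0,0],
    [0,0,0],
    [0,0,0]
  ],
  "twist": [
    [0,0,0],
    [0,0,0],
    [0,0,0]
  ],
  "grip": 0.45
}}

```text
time: 12.12
eef_pos: [0.5842, 0.0018, 0.0827]
tcp_rot: [0.983, 0.186, 0.002, 0.0]
contact_force: [0.0, -0.6, -0.3]
opening: 0.455
```

Call:
{"op": "move_arm", "data": {
  "linear": [
    [0,0,0.02],
    [0,0,0.03],
    [0,0,0.04],
    [0,0,0.03],
    [0,-0.04,0],
    [-0.01,-0.04,0],
    [-0.02,-0.035,0],
    [-0.02,-0.035,0],
    [-0.02,-0.035,0],
    [-0.02,-0.035,0],
    [-0.02,-0.035,0],
    [0,-0.02,0]
  ],
  "twist": [
    [0,0,0],
    [0,0,0],
    [0,0,0],
    [0,0,0],
    [0,0,0],
    [0,0,0],
    [0,0,0],
    [0,0,0],
    [0,0,0],
    [0,0,0],
    [0,0,0],
    [0,0,0]
  ]
}}

```text
time: 13.12
eef_pos: [0.4672, -0.2773, 0.2048]
tcp_rot: [0.981, 0.192, 0.002, 0.001]
contact_force: [2.3, 0.5, -0.3]
opening: 0.446
```

```bash
python3 look.py s3 .5825 .0023 .072 25
```

```text
t 13.12 pos [ 0.4672 -0.2773  0.2048] psi 22.17 corr [0.12 0.21 0.  ] F [ 2.3  0.5 -0.3] T [-0.02 -0.03  0.  ] open 0.446 q [-0.72  0.03  1.94  0.    1.18  0.46]
side crop origin 235 173 scale 8.0
top crop origin 240 166 scale 8.0
```

View pics/s3.png

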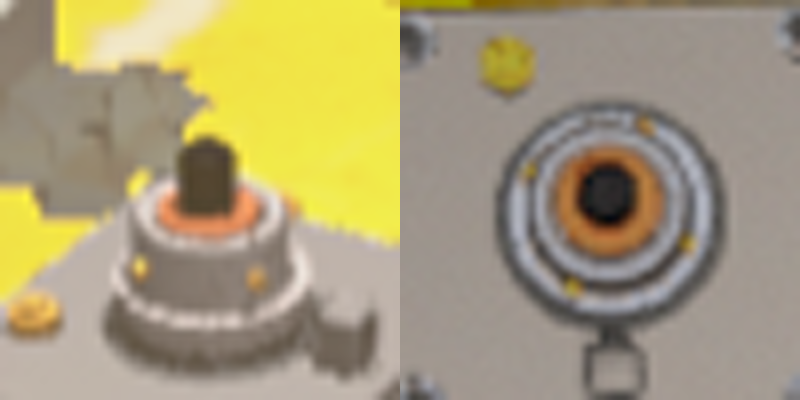

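Call:
{"op": "move_arm", "data": {
  "linear": [
    [-0.005,-0.015,-0.03],
    [0,0,-0.035],
    [0,0,-0.035],
    [0,0,-0.03],
    [0,0,0],
    [0,0,0],
    [0,0,0]
  ],
  "twist": [
    [0.1,0.2,0],
    [0,0,0],
    [0,0,0],
    [0,0,0],
    [0,0,0],
    [0,0,0],
    [0,0,0]
  ],
  "grip": 1.0
}}

```text
time: 13.8
eef_pos: [0.4664, -0.2907, 0.0736]
tcp_rot: [0.981, 0.192, 0.004, 0.002]
contact_force: [1.0, 0.2, 0.6]
opening: 1.003
```

```bash
python3 look.py k1 .4615 -.293 .03 35
```

```text
t 13.8 pos [ 0.4664 -0.2907  0.0736] psi 22.09 corr [0.17 0.49 0.  ] F [1.  0.2 0.6] T [-0.05  0.01 -0.  ] open 1.003 q [-0.74  0.21  2.    0.    0.92  0.44]
side crop origin 321 140 scale 5.714285714285714
top crop origin 361 209 scale 5.714285714285714
```

View pics/k1.png

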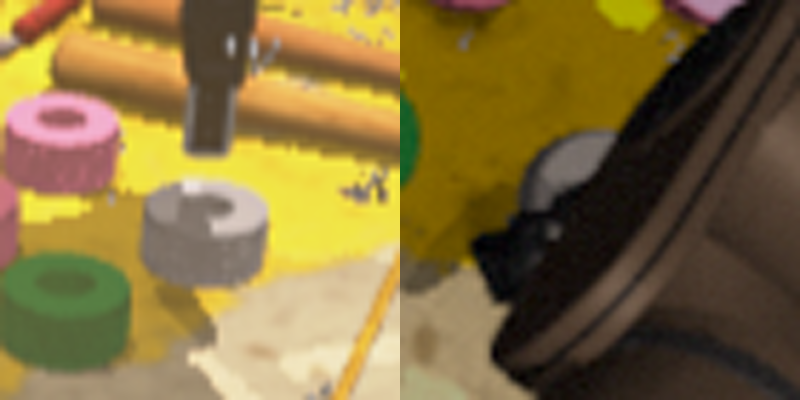

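Call:
{"op": "move_arm", "data": {
  "linear": [
    [-0.006,-0.003,-0.008],
    [0,0,-0.01],
    [0,0,-0.008],
    [0,0,0],
    [0,0,0]
  ],
  "twist": [
    [0.2,0.5,0],
    [0,0,0],
    [0,0,0],
    [0,0,0],
    [0,0,0]
  ]
}}

```text
time: 14.32
eef_pos: [0.4645, -0.298, 0.0535]
tcp_rot: [0.981, 0.192, 0.005, 0.006]
contact_force: [-0.1, 0.1, 0.3]
opening: 1.001
```

```bash
python3 -c "
from h import *
corr()"
```

```text
t 14.32 pos [ 0.4645 -0.298   0.0535] psi 22.12 corr [0.61 0.65 0.  ] F [-0.1  0.1  0.3] T [ 0.   -0.01 -0.04] open 1.001 q [-0.75  0.24  2.01 -0.    0.88  0.43]
```

Call:
{"op": "move_arm", "data": {
  "linear": [
    [-0.004,0.005,-0.01],
    [-0.001,0.001,-0.01],
    [0,0,-0.01],
    [0,0,0],
    [0,0,0]
  ],
  "twist": [
    [0.6,0.7,0],
    [0,0,0],
    [0,0,0],
    [0,0,0],
    [0,0,0]
  ]
}}

```text
time: 14.73
eef_pos: [0.4586, -0.2911, 0.0199]
tcp_rot: [0.981, 0.192, -0.001, -0.001]
contact_force: [-0.9, 0.7, 0.2]
opening: 0.998
```

```bash
python3 -c "
from h import *
corr()"
```

```text
t 14.73 pos [ 0.4586 -0.2911  0.0199] psi 22.11 corr [-0.09 -0.16  0.  ] F [-0.9  0.7  0.2] T [-0.04 -0.   -0.02] open 0.998 q [-0.75  0.29  2.02 -0.    0.83  0.43]
```

Call:
{"op": "move_arm", "data": {
  "linear": [
    [0.002,-0.002,-0.003],
    [0,0,0],
    [0,0,0]
  ],
  "twist": [
    [-0.1,-0.2,0],
    [0,0,0],
    [0,0,0]
  ]
}}

```text
time: 14.98
eef_pos: [0.4606, -0.293, 0.016]
tcp_rot: [0.981, 0.192, 0.0, -0.0]
contact_force: [-0.2, -0.5, -0.2]
opening: 0.998
```

```bash
python3 look.py k2 .4615 -.293 .03 25
```

```text
t 14.98 pos [ 0.4606 -0.293   0.016 ] psi 22.12 corr [-0.03  0.01 -0.  ] F [-0.2 -0.5 -0.2] T [-0.03 -0.02 -0.01] open 0.998 q [-0.75  0.3   2.02  0.    0.82  0.43]
side crop origin 331 150 scale 8.0
top crop origin 371 219 scale 8.0
```

View pics/k2.png

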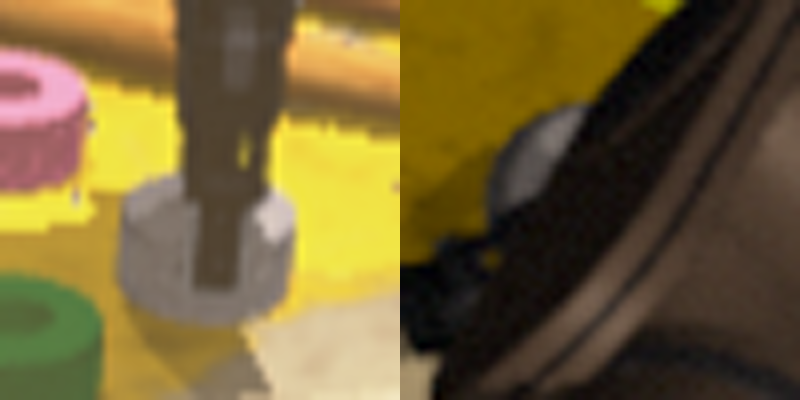

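```bash
python3 - <<'E'
from h import *
import pickle
s=pickle.load(open('side_last.pkl','rb'))
for z in(0,.005,.01,.015,.02):
    print(z,proj(s,(.4606-.37*.05,-.293+.93*.05,z)),proj(s,(.4606-.37*.0425,-.293+.93*.0425,z)))
E
```

```text
0 [355.80461334 194.44383734] [355.80585487 193.06440516]
0.005 [355.96801697 192.8158555 ] [355.96831141 191.44233937]
0.01 [356.13211347 191.18045596] [356.13145257 189.81292682]
0.015 [356.29690687 189.53759142] [356.2952823  188.17612094]
0.02 [356.46240124 187.8872142 ] [356.4598046  186.53187481]
```

Call:
{"op": "move_arm", "data": {
  "linear": [
    [0,0,0],
    [0,0,0],
    [0,0,0],
    [0,0,0]
  ],
  "twist": [
    [0,0,0],
    [0,0,0],
    [0,0,0],
    [0,0,0]
  ],
  "grip": 0.0,
  "force": 70
}}

```text
time: 15.42
eef_pos: [0.4616, -0.294, 0.0185]
tcp_rot: [0.981, 0.192, 0.001, 0.001]
contact_force: [-0.5, 0.1, -1.4]
opening: 0.64
```

```bash
python3 look.py k3 .4615 -.293 .03 25
```

```text
t 15.42 pos [ 0.4616 -0.294   0.0185] psi 22.16 corr [0.09 0.1  0.  ] F [-0.5  0.1 -1.4] T [0.01 0.03 0.02] open 0.64 q [-0.75  0.3   2.02  0.    0.82  0.43]
side crop origin 331 150 scale 8.0
top crop origin 371 219 scale 8.0
```

View pics/k3.png

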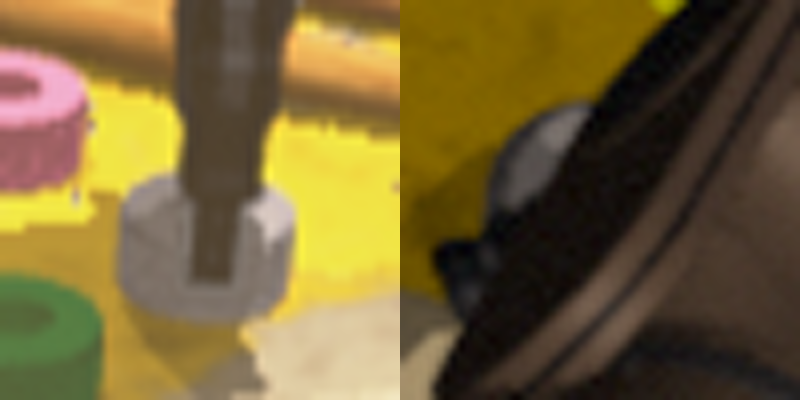

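Call:
{"op": "move_arm", "data": {
  "linear": [
    [0,0,0.02],
    [0,0,0.035],
    [0,0,0.04],
    [0.005,0.01,0.035],
    [0.014,0.035,0],
    [0.014,0.035,0],
    [0.014,0.035,0],
    [0.014,0.035,0],
    [0.014,0.035,0],
    [0.014,0.035,0],
    [0.014,0.035,0],
    [0.01,0.025,0],
    [0.003,0.008,0],
    [0,0,0],
    [0,0,0]
  ],
  "twist": [
    [0,0,0],
    [0,0,0],
    [0,0,0],
    [0,0,0],
    [0,0,0],
    [0,0,0],
    [0,0,0],
    [0,0,0],
    [0,0,0],
    [0,0,0],
    [0,0,0],
    [0,0,0],
    [0,0,0],
    [0,0,0],
    [0,0,0]
  ]
}}

```text
time: 16.77
eef_pos: [0.5739, 0.0103, 0.1475]
tcp_rot: [0.982, 0.189, -0.002, -0.002]
contact_force: [-0.0, -0.5, -1.3]
opening: 0.634
```

```bash
python3 look.py k4 .5825 .002 .1 40
```

```text
t 16.77 pos [0.5739 0.0103 0.1475] psi 21.83 corr [-0.24 -0.25  0.  ] F [-0.  -0.5 -1.3] T [-0.01  0.04  0.01] open 0.634 q [-0.16  0.16  1.9   0.    1.08  1.03]
side crop origin 220 148 scale 5.0
top crop origin 225 149 scale 5.0
```

View pics/k4.png

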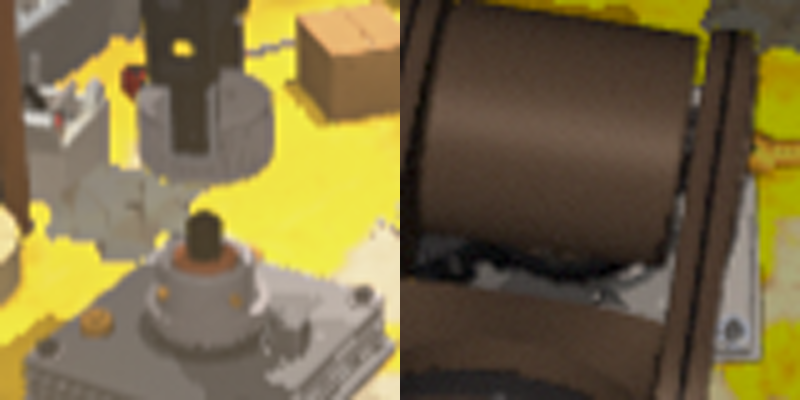

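Call:
{"op": "move_arm", "data": {
  "linear": [
    [0.005,-0.004,-0.005],
    [0.004,-0.004,-0.01],
    [0,0,-0.01],
    [0,0,0],
    [0,0,0]
  ],
  "twist": [
    [-0.2,-0.2,0],
    [0,0,0],
    [0,0,0],
    [0,0,0],
    [0,0,0]
  ]
}}

```text
time: 17.28
eef_pos: [0.5825, -0.0056, 0.1193]
tcp_rot: [0.983, 0.184, -0.001, 0.0]
contact_force: [-0.7, -0.3, -1.1]
opening: 0.637
```

```bash
python3 -c "
from h import *
corr()"
```

```text
t 17.28 pos [ 0.5825 -0.0056  0.1193] psi 21.25 corr [ 0.04 -0.09 -0.  ] F [-0.7 -0.3 -1.1] T [-0.   -0.01 -0.06] open 0.637 q [-0.18  0.21  1.9  -0.    1.03  1.02]
```

Call:
{"op": "move_arm", "data": {
  "linear": [
    [0,0.005,0],
    [0,0.001,0],
    [0,0,0],
    [0,0,0]
  ],
  "twist": [
    [0,0,0],
    [0,0,0],
    [0,0,0],
    [0,0,0]
  ]
}}

```text
time: 17.62
eef_pos: [0.5819, 0.0004, 0.1184]
tcp_rot: [0.983, 0.184, -0.002, -0.0]
contact_force: [-0.6, -0.1, -0.8]
opening: 0.638
```

```bash
python3 look.py k5 .5825 .002 .09 30
```

```text
t 17.62 pos [5.819e-01 4.000e-04 1.184e-01] psi 21.17 corr [ 0.01 -0.2   0.  ] F [-0.6 -0.1 -0.8] T [ 0.02  0.02 -0.01] open 0.638 q [-0.17  0.21  1.9  -0.    1.03  1.03]
side crop origin 230 162 scale 6.666666666666667
top crop origin 235 160 scale 6.666666666666667
```

View pics/k5.png

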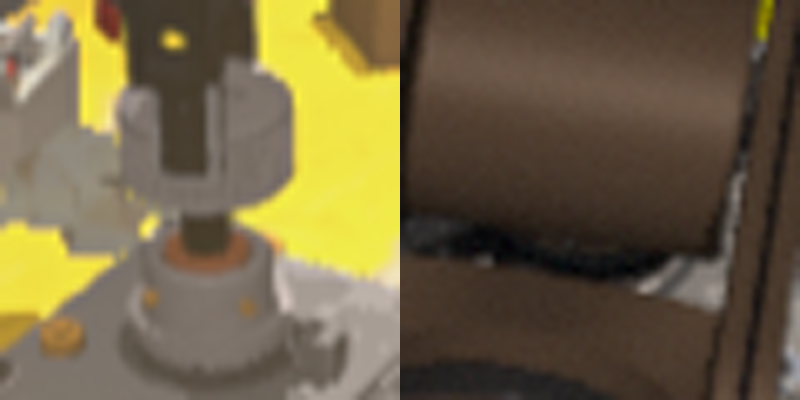

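Call:
{"op": "move_arm", "data": {
  "linear": [
    [0.001,0.001,-0.008],
    [0,0,-0.008],
    [0,0,-0.006],
    [0,0,0],
    [0,0,0]
  ],
  "twist": [
    [0,-0.2,0],
    [0,0,0],
    [0,0,0],
    [0,0,0],
    [0,0,0]
  ]
}}

```text
time: 18.13
eef_pos: [0.5832, 0.0019, 0.0945]
tcp_rot: [0.983, 0.184, 0.001, 0.0]
contact_force: [1.4, -0.8, -2.4]
opening: 0.642
```

```bash
python3 look.py k6 .5825 .002 .09 30
```

```text
t 18.13 pos [0.5832 0.0019 0.0945] psi 21.21 corr [0.03 0.09 0.  ] F [ 1.4 -0.8 -2.4] T [ 0.01 -0.03  0.  ] open 0.642 q [-0.17  0.25  1.91 -0.    0.98  1.03]
side crop origin 230 162 scale 6.666666666666667
top crop origin 235 160 scale 6.666666666666667
```

View pics/k6.png

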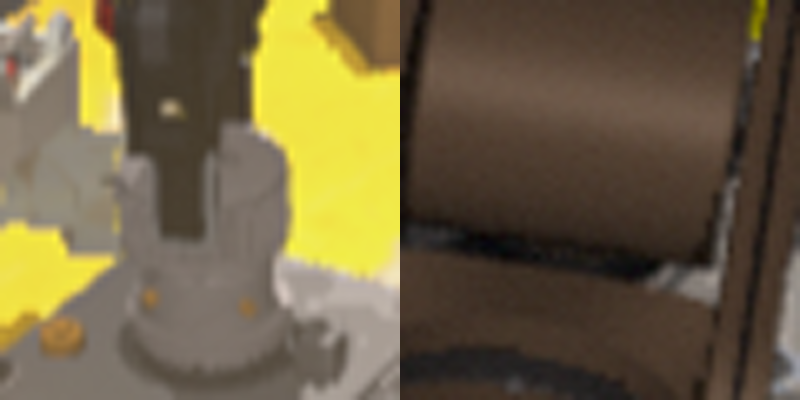

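Call:
{"op": "move_arm", "data": {
  "linear": [
    [0,0,-0.003],
    [0,0,-0.003],
    [0,0,-0.003],
    [0,0,-0.002]
  ],
  "twist": [
    [0,0,0],
    [0,0,0],
    [0,0,0],
    [0,0,0]
  ]
}}

```text
time: 18.57
eef_pos: [0.5837, 0.0017, 0.0848]
tcp_rot: [0.983, 0.184, 0.001, 0.0]
contact_force: [-3.4, 0.1, 1.2]
opening: 0.634
```

```bash
python3 -c "
from h import *
corr()"
```

```text
t 18.57 pos [0.5837 0.0017 0.0848] psi 21.2 corr [0.03 0.13 0.  ] F [-3.4  0.1  1.2] T [0.06 0.8  0.02] open 0.634 q [-0.17  0.26  1.91 -0.    0.96  1.03]
```

Call:
{"op": "move_arm", "data": {
  "linear": [
    [-0.0005,0,-0.003],
    [0,0,-0.002],
    [0,0,-0.002]
  ],
  "twist": [
    [0,0.1,0],
    [0,0,0],
    [0,0,0]
  ]
}}

```text
time: 18.82
eef_pos: [0.5834, 0.0017, 0.0793]
tcp_rot: [0.983, 0.184, -0.0, 0.0]
contact_force: [-7.3, 0.9, 17.1]
opening: 0.638
```

```bash
python3 -c "
from h import *
corr()"
```

```text
t 18.82 pos [0.5834 0.0017 0.0793] psi 21.22 corr [ 0.03 -0.04 -0.  ] F [-7.3  0.9 17.1] T [0.24 1.37 0.01] open 0.638 q [-0.17  0.27  1.91 -0.    0.96  1.03]
```

Call:
{"op": "move_arm", "data": {
  "linear": [
    [-0.0004,0,-0.0004],
    [0,0,-0.0005],
    [0,0,-0.0005],
    [0,0,-0.0005],
    [0,0,-0.0005],
    [0,0,-0.0005]
  ],
  "twist": [
    [0,0,4],
    [0,0,4],
    [0,0,4],
    [0,0,4],
    [0,0,4],
    [0,0,4]
  ]
}}

```text
time: 19.32
eef_pos: [0.5833, 0.0017, 0.0794]
tcp_rot: [0.92, 0.392, -0.001, -0.0]
contact_force: [-1.0, 1.1, 0.8]
opening: 0.637
```

```bash
python3 -c "
from h import *
corr()"
```

```text
t 19.32 pos [0.5833 0.0017 0.0794] psi 46.12 corr [ 0.03 -0.1   0.  ] F [-1.   1.1  0.8] T [ 0.21  0.26 -0.05] open 0.637 q [-0.17  0.27  1.91 -0.    0.96  0.6 ]
```

Call:
{"op": "move_arm", "data": {
  "linear": [
    [0,0,-0.0015],
    [0,0,-0.001],
    [0,0,-0.001],
    [0,0,-0.001],
    [0,0,-0.001]
  ],
  "twist": [
    [0,0,3],
    [0,0,4],
    [0,0,4],
    [0,0,4],
    [0,0,4]
  ]
}}

```text
time: 19.73
eef_pos: [0.5828, 0.002, 0.074]
tcp_rot: [0.838, 0.545, -0.001, -0.001]
contact_force: [0.2, -0.1, -1.4]
opening: 0.637
```

```bash
python3 -c "
from h import *
corr()"
```

```text
t 19.73 pos [0.5828 0.002  0.074 ] psi 66.04 corr [ 0.04 -0.18  0.  ] F [ 0.2 -0.1 -1.4] T [-0.06  0.08 -0.03] open 0.637 q [-0.17  0.28  1.92 -0.    0.95  0.25]
```

Call:
{"op": "move_arm", "data": {
  "linear": [
    [0,0,-0.002],
    [0,0,-0.002],
    [0,0,-0.002],
    [0,0,-0.002]
  ],
  "twist": [
    [0,-0.2,0],
    [0,0,0],
    [0,0,0],
    [0,0,0]
  ]
}}

```text
time: 20.07
eef_pos: [0.5832, 0.0015, 0.066]
tcp_rot: [0.839, 0.544, 0.0, 0.001]
contact_force: [-4.0, 0.1, 6.2]
opening: 0.638
```

```bash
python3 -c "
from h import *
corr()"
```

```text
t 20.07 pos [0.5832 0.0015 0.066 ] psi 65.89 corr [ 0.08  0.07 -0.  ] F [-4.   0.1  6.2] T [0.08 0.63 0.07] open 0.638 q [-0.17  0.29  1.92 -0.    0.93  0.25]
```

Call:
{"op": "move_arm", "data": {
  "linear": [
    [-0.0003,0,-0.002],
    [0,0,-0.0025],
    [0,0,-0.0025],
    [0,0,-0.0025]
  ],
  "twist": [
    [0,0,0],
    [0,0,0],
    [0,0,0],
    [0,0,0]
  ]
}}

```text
time: 20.4
eef_pos: [0.5833, 0.0015, 0.0642]
tcp_rot: [0.839, 0.543, -0.002, -0.0]
contact_force: [-9.1, 0.7, 14.0]
opening: 0.637
```

```bash
python3 look.py e1 .5825 .002 .075 30
```

```text
t 20.4 pos [0.5833 0.0015 0.0642] psi 65.83 corr [ 0.11 -0.26  0.  ] F [-9.1  0.7 14. ] T [0.02 1.27 0.06] open 0.637 q [-0.17  0.3   1.92 -0.    0.93  0.25]
side crop origin 230 167 scale 6.666666666666667
top crop origin 235 161 scale 6.666666666666667
```

View pics/e1.png

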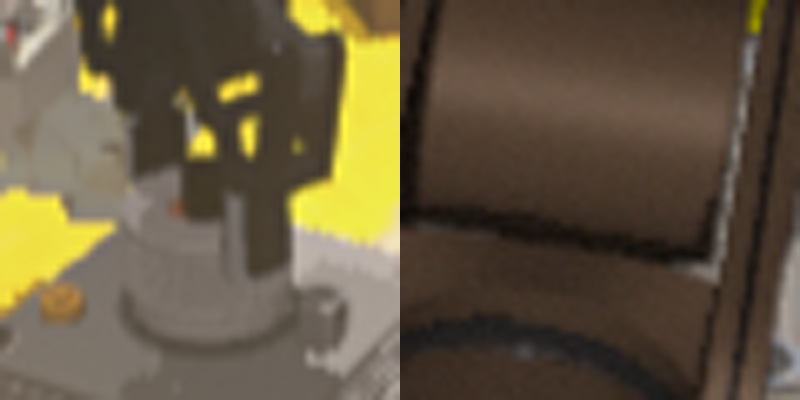

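Call:
{"op": "move_arm", "data": {
  "linear": [
    [-0.001,0,-0.004],
    [-0.0005,0,-0.004],
    [-0.0005,0,-0.004]
  ],
  "twist": [
    [0.1,-0.2,0],
    [0,0,0],
    [0,0,0]
  ]
}}

```text
time: 20.75
eef_pos: [0.5834, 0.0015, 0.0641]
tcp_rot: [0.839, 0.544, -0.002, -0.0]
contact_force: [-11.4, 1.5, 19.5]
opening: 0.64
```

```bash
python3 -c "
from h import *
corr()"
```

```text
t 20.75 pos [0.5834 0.0015 0.0641] psi 65.85 corr [ 0.06 -0.17  0.  ] F [-11.4   1.5  19.5] T [0.09 1.6  0.09] open 0.64 q [-0.17  0.29  1.92 -0.    0.93  0.25]
```

Call:
{"op": "move_arm", "data": {
  "linear": [
    [-0.003,0,-0.008],
    [-0.003,0,-0.008],
    [-0.003,0,-0.008],
    [-0.003,0,-0.008]
  ],
  "twist": [
    [0,0,0],
    [0,0,0],
    [0,0,0],
    [0,0,0]
  ]
}}

```text
time: 21.08
eef_pos: [0.5834, 0.0015, 0.0639]
tcp_rot: [0.84, 0.543, 0.004, 0.004]
contact_force: [-13.0, 1.7, 32.6]
opening: 0.643
```

```bash
python3 -c "
from h import *
corr()"
```

```text
t 21.08 pos [0.5834 0.0015 0.0639] psi 65.8 corr [0.1  0.61 0.  ] F [-13.    1.7  32.6] T [0.54 2.38 0.06] open 0.643 q [-0.17  0.29  1.93  0.    0.92  0.25]
```

```bash
python3 look.py e2 .5825 .002 .065 22; python3 - <<'E'
from h import *
import pickle
s=pickle.load(open('side_last.pkl','rb'))
# collar silhouette expected: top circle z=.076, bottom z=.046 at home vs sprung +4mm
for dz in(0,.002,.004):
    out=[]
    for z in(.076,.046):
        q=np.array([proj(s,(.583+.03*np.cos(a),.002+.03*np.sin(a),z+dz)) for a in np.linspace(0,6.28,60)])
        out.append(np.round([q[:,0].min(),q[:,0].max(),q[:,1].min(),q[:,1].max()],1))
    print(dz,out)
for p in[(251,199),(253,201),(250,196),(255,203)]:
    print(p,bydepth(s,*p))
E
```

```text
t 21.08 pos [0.5834 0.0015 0.0639] psi 65.8 corr [0.1  0.61 0.  ] F [-13.    1.7  32.6] T [0.54 2.38 0.06] open 0.643 q [-0.17  0.29  1.93  0.    0.92  0.25]
side crop origin 238 179 scale 9.090909090909092
top crop origin 243 169 scale 9.090909090909092
0 [array([247.1, 273.4, 190.8, 204.1]), array([247.7, 273.5, 201.8, 215.4])]
0.002 [array([247.1, 273.4, 190.1, 203.3]), array([247.7, 273.5, 201.1, 214.6])]
0.004 [array([247.1, 273.3, 189.4, 202.5]), array([247.7, 273.5, 200.4, 213.9])]
(251, 199) [0.59739192 0.01863331 0.07569553]
(253, 201) [0.5881032  0.02442309 0.07614383]
(250, 196) [0.60790065 0.00708048 0.07474288]
(255, 203) [0.57921378 0.02976531 0.0763321 ]
```

View pics/e2.png

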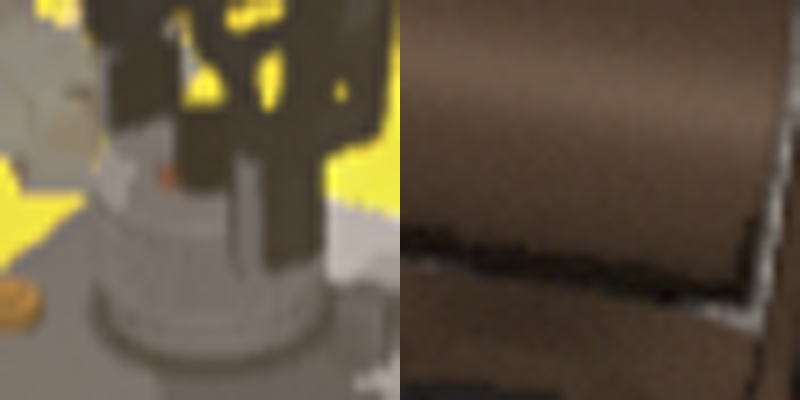

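Call:
{"op": "move_arm", "data": {
  "linear": [
    [-0.002,0,-0.006],
    [-0.001,0,-0.006]
  ],
  "twist": [
    [0.1,0.5,0],
    [0,0.1,0]
  ]
}}

```text
time: 21.35
eef_pos: [0.5834, 0.0015, 0.064]
tcp_rot: [0.84, 0.543, 0.001, 0.001]
contact_force: [-15.1, 0.8, 28.2]
opening: 0.64
```

```bash
python3 - <<'E'
from h import *
for i in range(5):
    corr(); cam('side'); cam('side')
s=corr()
c=cam('side')
for p in[(251,199),(253,201),(255,203)]: print(bydepth(c,*p)[2])
cv2.imwrite('pics/e3.png',c['img'])
E
```

```text
t 21.35 pos [0.5834 0.0015 0.064 ] psi 65.81 corr [ 0.05  0.1  -0.  ] F [-15.1   0.8  28.2] T [0.19 2.49 0.11] open 0.64 q [-0.17  0.29  1.92 -0.    0.93  0.25]
t 21.45 pos [0.5834 0.0015 0.0639] psi 65.82 corr [ 0.05  0.1  -0.  ] F [-14.2   0.6  28.1] T [0.21 2.17 0.14] open 0.636 q [-0.17  0.29  1.92 -0.    0.93  0.25]
t 21.55 pos [0.5834 0.0015 0.0639] psi 65.81 corr [0.05 0.11 0.  ] F [-14.3   1.5  27.1] T [0.25 2.17 0.1 ] open 0.64 q [-0.17  0.29  1.92 -0.    0.93  0.25]
t 21.65 pos [0.5834 0.0015 0.064 ] psi 65.82 corr [0.05 0.12 0.  ] F [-12.7   1.4  26.7] T [0.24 2.21 0.13] open 0.636 q [-0.17  0.29  1.92 -0.    0.93  0.25]
t 21.75 pos [0.5834 0.0015 0.0639] psi 65.82 corr [0.05 0.11 0.  ] F [-14.1   1.3  27. ] T [0.25 2.26 0.1 ] open 0.639 q [-0.17  0.29  1.92 -0.    0.93  0.25]
t 21.85 pos [0.5834 0.0015 0.0639] psi 65.81 corr [0.05 0.11 0.  ] F [-13.4   1.2  26.3] T [0.22 2.24 0.15] open 0.637 q [-0.17  0.29  1.92 -0.    0.93  0.25]
0.07598274801600657
0.07503350243617718
0.07583648147536609
```

View pics/e3.png

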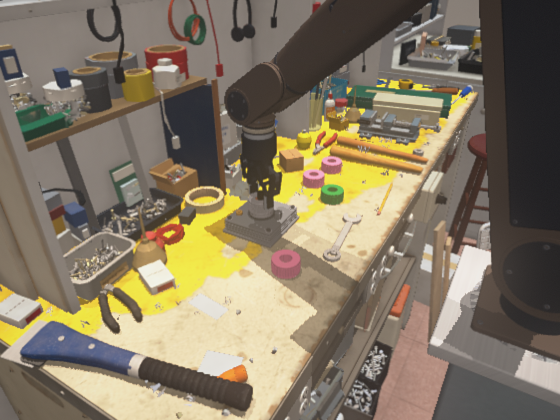

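Pushing down at 27 N and stable, with the lip measured at about 76 mm, which is home. The spanner (345,235) and the carton (291,160) are where they were. I'm handing in now.

```bash
python3 -c "
from plant import *
print(sign_off()); print(get_state()['contact_force'],get_state()['eef_pos'])"
```

```text
the job is handed in; nothing more can be done
None
the job is handed in; nothing more can be done
```

The filter is in the spigot, and the collar is on over its pins. The gripper is holding the collar down at home, ready for you to tighten the locking screw. I handed the job in at about 22 s.

- **Filter:** I set it down once and gripped it again, because the first grasp was off-centre. I then pressed it in until it bottomed at about 33 N. After letting go, both views showed the disc flush with the rim.
- **Collar:** I used the steel one, not the green or pink ones. It rested on the pins, and turning it about 45° under light pressure made it drop. I then pushed it down against the spring ring.
- **Last checks:**
    - **Height:** the collar's top measured 75–76 mm above the bench, against 76 mm expected. It moved no further between 14 and 32 N.
    - **Drop:** it came down 15.2 mm from the pins, at the low end of the expected 15–16 mm.
    - **Hold:** before handing in, the push held steady for half a second at about 27 N down.
- **Side load:** about 13 N sideways along x remained through the collar, and I could not take it out.
- **Left alone:** the spanner and carton look unmoved in the last picture.

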